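# Find the bored end of a gouge handle and hold it up for glue

## Robot

A 7-joint arm with a two-finger parallel gripper is mounted at the origin on a cart in front of the work surface, level with it; the furniture and walls round the work are solid. World frame = base frame: x ahead of the robot, y to its left, z up, the work surface at z = 0. Lengths are in m, angles in rad, forces in N, time in s.
With the tool pointing down it reaches from about 0.4 to 0.9 m from the base axis. Payload 5.5 kg.
Tool frame: the origin (TCP) lies at the centre of the arm's flange, where the gripper is bolted on; the fingertips stand env.tip_extent ahead of it and the grasp point (between the pads) lies 159 mm ahead of it (env.tip_extent is the distance from the TCP to the fingertips, in m); z points along the fingers, y is the line along which they close (so a half turn about z gives the same grasp; the last joint's range is limited). The gripper opens to 92 mm and grips with 3 to 60 N. Pads are 19 mm wide; open, the fingers measure 130 mm over their backs; the gripper's body (75 mm by 190 mm) begins 47 mm behind the grasp point.
Start: joints at [1.568, 0.501, -0.427, 1.55, 0.221, 1.138, -0.21], TCP at [0.171, -0.627, 0.405] pointing down, gripper open.
Joint ranges: [-2.88, 2.88], [-0.31, 2.03], [-1.54, 1.56], [0.2, 2.42], [-1.41, 4.55], [0.19, 2.02], [-2.57, 2.57]. Speed limits (rad/s): [2.57, 2.57, 3.14, 3.14, 3.14, 3.14, 3.14].

## Interface

Orientations are given as a rotation vector (axis times angle).
In Python, from bench import env gives the robot as it stands.
- The arm moves only by the tool servo_tool, never from a script. Its argument "rows" is a list of rows, each an object of numbers: "wx", "wy", "wz": the turn, a rotation vector about the tool's x, y, z in units of 6 degrees (1.0 is 6 degrees); "x", "y", "z": the shift along the tool's x, y, z in units of 60 mm (1.0 is 60 mm); "grip": the opening, from 0 (shut) to 1 (fully open). In form: [{"wx": .., "wy": .., "wz": .., "x": .., "y": .., "z": .., "grip": ..}, ...]. A call has 1 to 8 rows; each row shifts and turns the commanded pose from where the row before left it, along the tool's axes as they then stand; what a row does not reach is not made up. A row lasts 1/8 s, in which the tool goes at most 62.5 mm and 10.7 degrees, less where a joint would pass 70% of its speed; a pose out of reach is approached as far as the arm can. A call is refused whole if a number of a shift passes 1 or a number of a turn 1, either way. A call with a gripper value outside its range is refused whole. The fingers move at their own pace and stop on an object; "newtons" is the grip in N (left out, the last holds). Time passes only in rows, so rows that do not move let the fingers close. It gives the time, the measured TCP pose, the force, the opening and the grip force at its end, in the units of the state.
- env.state(): the state, without advancing time (a new reading comes with each control period).
- env.snapshot(name): name is "scene" or "top"; returns (picture, depth): 400x640x3 uint8, red, green, blue; 400x640 float32, m along the optical axis (not along the pixel's ray), 0 where there is no reading.
- env.calibration(name): a dict with "fx", "fy", "cx", "cy" (pixels), "R" (3x3) and "t" (3): a world point X has camera coordinates R X + t. Camera axes: x right, y down, z forward; pixel columns grow to the right and rows downward; lengths in m; the calibration is good to about 2 mm. A picture is of the moment at which its call begins. calibration takes no time and is no camera call.
- env.sign_off(): hands the job in; it is judged then, once.
The state is a dict: "t": time; "joints": joint angles; "joint_vel": joint speeds; "joint_torque": joint torques, N m; "eef_pos": TCP position; "orientation": TCP orientation; "ft_force": force on the tool from outside, world axes, zero at the start; "moment": the same for the moment, N m; "finger_gap": finger opening in m; "grip_force": force on a finger pad.
Only numpy, scipy, OpenCV 4.12 (cv2) and the standard library are available. Lean on these libraries where they do the work, as an engineer would, in place of code of your own. Each camera call takes 0.05 s, during which the arm holds its last target. There are 200 camera calls.

## Task

The blue-collared gouge blade in the vice gets its handle today: take the handle with the matching blue band and try it on the tang to feel which of its two ends is bored - turn it end for end if it will not go on, and don't ram it - then push it fully home against the collar as a dry fit. Then draw it off again, turn it so that the hole points upward and finish holding it like that, upright, still and lifted well clear above the height of the vice, ready for the glue. Leave the red handle and the other things where they lie.

Things in the scene. Friction and masses are not known exactly. Their poses are not given: they have to be found in the camera images.
- blue_handle: wanted handle: octagonal bar of light wood lying on a flat, blue band round its middle, 84 mm long, 30 mm over flats, 50 g, both ends look alike. Origin at its very middle; x along its length. One end has a round blind hole along the axis, 13 mm wide, 54 mm deep, flared to 18 mm at the mouth; the other end is solid. Which end (+x or -x) is bored is not told: feel it out on the tang
- red_handle: handle of another blade: same shape and size, red band; origin at its middle, x along its length; leave it
- tang_root (a point): middle of the face of the blue collar, where the bare tang begins; level, about 92 mm above the table. x points along the tang to its tip (leftward and ahead), z up. The collar is a disc 22 mm across, 12 mm long; behind it a 10 mm neck, then the vice jaws. A handle fully home has its bored end on the collar, its middle 42 mm from here along x
- tang_tip (a point): tip of the tang, 50 mm from tang_root. The tang is round, 9.6 mm thick, rounded down to 4 mm over its last 10 mm: 1.7 mm of play all round in the handle's hole. A handle left on the tang stays on, drooping less than 0.1 rad
- the_hand_vice: blue bench vice, 118 x 110 x 106 mm, fixed to the table, with the blue-collared gouge blade clamped level in its jaws (blade and vice cannot move). Origin under it on the table; y is the direction of the tang; the jaws are 66 mm wide along y, their tops 106 mm above the table, 15 mm above the tang's middle
- spare_blade: gouge blade with a red collar, lying on the table, 207 mm long, 22 mm at the collar; origin at the middle of the collar's face, x along its tang; leave it
- gouge_1: finished gouge with a light wooden handle lying on the table, 23 x 141 x 20 mm; origin in the middle of its underside, y along its length; leave it
- oil_stone: grey oil stone lying on the table, 45 x 125 x 20 mm; origin in the middle of its underside, y along its length; leave it
Things that resemble listed ones, but are neither listed nor needed, are in the scene too. What is shaped like the blue_handle but green or pink is not meant.

How it is judged:
On the way:
1. the blue handle is fully home on the tang, bored end against the collar (x of blue_handle in the frame of tang_root between 0.036 and 0.047 m and y of blue_handle in the frame of tang_root between -0.009 and 0.009 m and z of blue_handle in the frame of tang_root between -0.009 and 0.009 m and angle between the x axis of blue_handle and the x axis of tang_root, either way round below 0.17 rad), for 0.2 s.
At the end, for the whole second after the job is handed in: the blue handle is held in the fingers with its hole upward, axis within 26 degrees of upright, its middle more than 160 mm above the table, still, touching neither vice nor blade; the red handle, the finished gouge and the oil stone lie within 30 mm of where they lay (angle between blue_handle's own x axis and vertical below 0.45 rad and height (world z) of blue_handle above 0.16 m and contact force between the fingers and blue_handle above 2 N and contact force between blue_handle and the_hand_vice below 0.3 N and linear speed of blue_handle below 0.03 m/s and angular speed of blue_handle below 0.2 rad/s and distance of each of red_handle, gouge_1, oil_stone from where it was at the start of the episode below 0.03 m); the arm keeps its last pose, push and grip.
It fails at once if the handle is rammed against the tang or collar (over 60 N) (contact force between blue_handle and the_hand_vice above 60 N).
It fails at once if the red handle is taken or pushed away (distance of red_handle from where it was at the start of the episode above 0.03 m).
It also fails if it takes over 66 s, if anything falls off the work surface, if the arm or the gripper's body presses on something with over 40 N, if the wrist force passes 120 N, or if a joint passes its speed limit or range.

## Working session

There is one attempt and no reset: what is moved stays moved. The work goes in short steps, Python scripts to look and compute and a tool call to move; the robot and the scene stay as the last step left them, time stands still between calls to the robot, and variables do not carry over. Pictures are saved under pics/ and viewed, at most 10 in all, crops included, and the job is handed in when it is done.

Besides the shell and the picture viewer there is one more tool, called after "Call:" as a command line: name --argument value ..., lists and objects as JSON in quotes. servo_tool: Moves the arm, as the interface text tells. Its arguments: {"type":"object","properties":{"rows":{"type":"array","items":{"type":"object","properties":{"wx":{"type":"number"},"wy":{"type":"number"},"wz":{"type":"number"},"x":{"type":"number"},"y":{"type":"number"},"z":{"type":"number"},"grip":{"type":"number"}}}},"newtons":{"type":"number"}},"required":["rows"]}

```bash
mkdir -p pics; ls
python3 - <<'E'
from bench import env
import cv2,numpy as np
for n in("scene","top"):
    p,d=env.snapshot(n); cv2.imwrite(f"pics/{n}0.png",p[...,::-1]); np.savez(f"pics/{n}0.npz",p=p,d=d)
    c=env.calibration(n); print(n,c["fx"],c["cx"],c["cy"],np.round(c["R"],3).tolist(),np.round(c["t"],3), 'cam',np.round(-np.array(c["R"]).T@c["t"],3))
s=env.state(); print(s, env.tip_extent)
E
```

```text
pics
scene 404.0822260902167 318.28469808820813 196.27162009626426 [[0.611, -0.792, 0.003], [-0.422, -0.329, -0.845], [0.67, 0.515, -0.535]] [-0.412  0.281  0.678] cam [-0.084 -0.582  0.601]
top 491.38698073112477 320.91401691654397 203.84512170938558 [[0.011, -1.0, 0.002], [-0.99, -0.011, -0.141], [0.141, -0.001, -0.99]] [-0.086  0.571  1.22 ] cam [ 0.395 -0.079  1.289]
{'t': 0.1, 'joints': array([ 1.56821528,  0.50178715, -0.42682807,  1.55134211,  0.22082476,
        1.13831052, -0.21031884]), 'joint_vel': array([ 1.54278632e-05, -3.70550249e-03, -2.25920235e-03, -2.65884191e-03,
       -7.54348271e-04, -2.53134794e-04, -1.26247144e-03]), 'joint_torque': array([-1.15338969e-02, -5.67870104e+01, -5.83842248e+00, -2.79915583e+01,
       -6.89637498e-02,  2.41219526e-02,  3.93382197e-05]), 'eef_pos': array([ 0.17060513, -0.6268803 ,  0.40376428]), 'orientation': array([-3.11212097e+00, -4.16113966e-01,  2.84910950e-04]), 'ft_force': array([ 0.91601804,  0.09606764, -0.48113048]), 'moment': array([-0.00636689, -0.01952411, -0.06886005]), 'grip_force': 0.0, 'finger_gap': 0.09197389539629966} 0.178
```

View pics/scene0.png

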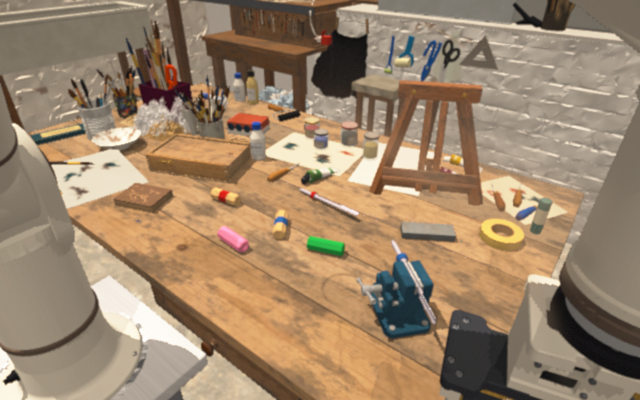

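View pics/top0.png

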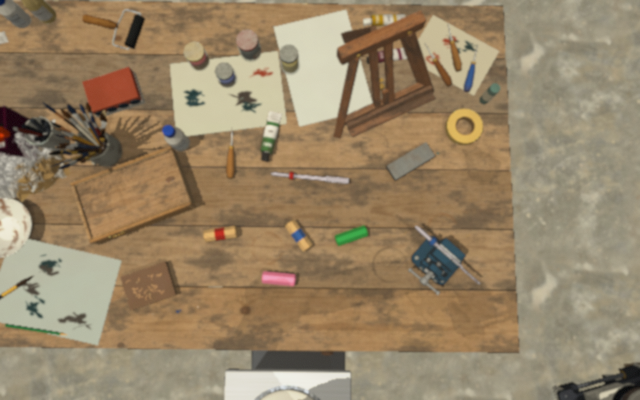

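Top view: the blue-banded handle is at (298,235). Look-alikes are the red-banded one (220,234), pink (279,279) and green (352,235). The vice is at (440,258), with the tang tip near (418,228). In the scene view the handle is at (280,224), red at (225,196) and the tang tip at about (395,243). I choose the blue-banded one and check it in a crop.

```bash
cat > h.py <<'E'
import numpy as np,cv2
from bench import env
from scipy.spatial.transform import Rotation as Ro
def cloud(n,d):
    c=env.calibration(n); v,u=np.mgrid[:400,:640]
    P=np.stack([(u-c["cx"])/c["fx"]*d,(v-c["cy"])/c["fy"]*d,d],-1)
    return (P-c["t"])@np.array(c["R"])
def ray(n,u,v,z):
    c=env.calibration(n);R=np.array(c["R"]);o=-R.T@c["t"];r=R.T@[(u-c["cx"])/c["fx"],(v-c["cy"])/c["fy"],1]
    return o+r*(z-o[2])/r[2]
def proj(n,X):
    c=env.calibration(n);q=np.array(c["R"])@X+c["t"];return c["fx"]*q[0]/q[2]+c["cx"],c["fy"]*q[1]/q[2]+c["cy"]
E
python3 - <<'E'
from h import *
cr=[]
for n,(a,b) in {"top":((298,235),(430,245)),"scene":((280,224),(400,270))}.items():
    z=np.load(f"pics/{n}0.npz");p,d=z["p"],z["d"];W=cloud(n,d)
    cr.append(np.vstack([cv2.resize(p[y-h:y+h,x-h:x+h],(300,300),interpolation=2) for (x,y),h in((a,25),(b,30))]))
    x,y=a
    m=np.zeros((400,640),bool);m[y-25:y+25,x-25:x+25]=1
    m&=(W[...,2]>0.012)&(d>0)
    k,l=cv2.connectedComponents(m.astype('uint8'))[0:2]; m=l==l[y,x]
    for mm in (m, m&(W[...,2]>.026)):
        Q=W[mm][:,:2].astype('float32'); print(n,mm.sum(),"z95",np.percentile(W[mm][:,2],95),cv2.minAreaRect(Q),"mean",Q.mean(0))
    hsv=cv2.cvtColor(p,cv2.COLOR_RGB2HSV)
    bl=m&(hsv[...,0]>95)&(hsv[...,0]<135)&(hsv[...,1]>90); v,u=np.nonzero(bl);print("band",len(u),u.mean(),v.mean(),W[bl].mean(0))
    # tang / blade points: high and greyish/any, near z .08-.1+
    x,y=b; sub=W[y-45:y+60,x-45:x+60]
    print("zmax",np.percentile(sub[...,2],[50,90,99]))
cv2.imwrite("pics/crop1.png",np.hstack(cr)[...,::-1])
E
```

```text
top 380 z95 0.03231195602824127 ((0.49396204948425293, -0.020460370928049088), (0.08435007929801941, 0.030009416863322258), 36.41578674316406) mean [ 0.49333718 -0.02098026]
top 216 z95 0.03267436187905969 ((0.49367186427116394, -0.020761795341968536), (0.08321037143468857, 0.02438446320593357), 39.09329605102539) mean [ 0.4928507  -0.02166777]
band 75 297.93333333333334 234.92 [ 0.49278125 -0.02152823  0.027841  ]
zmax [-0.00054848  0.08013611  0.10555141]
scene 303 z95 0.029947425241282997 ((0.49202844500541687, -0.02356274425983429), (0.08505956828594208, 0.030087660998106003), 36.43726348876953) mean [ 0.48591965 -0.02944162]
scene 145 z95 0.030394809369815583 ((0.491753488779068, -0.023515120148658752), (0.08185559511184692, 0.019591074436903), 38.01555633544922) mean [ 0.4902407  -0.02518676]
band 53 280.9433962264151 219.83018867924528 [ 0.49468073 -0.02347602  0.02655092]
zmax [-2.44574271e-04  9.72506019e-02  3.32814782e-01]
```

View pics/crop1.png

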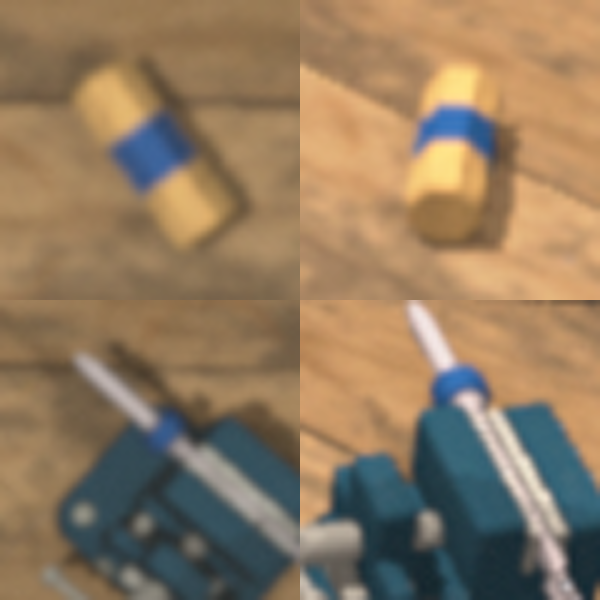

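Crop: the blue band on light wood confirms the handle (top 298,235). The tang runs from its tip at about (416,226) to the blue collar at about (433,241) in the top view. Next I measure the tang.

Run:
```python
from h import *
for n,(x0,x1,y0,y1) in {"top":(408,442,218,252),"scene":(382,415,228,268)}.items():
    z=np.load(f"pics/{n}0.npz");p,d=z["p"],z["d"];W=cloud(n,d)
    hsv=cv2.cvtColor(p,cv2.COLOR_RGB2HSV).astype(int)
    box=np.zeros((400,640),bool);box[y0:y1,x0:x1]=1
    t=box&(hsv[...,1]<60)&(hsv[...,2]>120)
    k,l,st,_=cv2.connectedComponentsWithStats(t.astype('uint8')); i=1+np.argmax(st[1:,4]);t=l==i
    v,u=np.nonzero(t); b=box&(hsv[...,0]>105)&(hsv[...,0]<125)&(hsv[...,1]>140)&(hsv[...,2]>90)
    vb,ub=np.nonzero(b)
    f=cv2.fitLine(np.stack([u,v],1).astype('float32'),2,0,.01,.01).ravel()
    s=(u-f[2])*f[0]+(v-f[3])*f[1]; e=[f[2:]+f[:2]*q for q in (s.min()-.5,s.max()+.5)]
    print(n,t.sum(),"ends px",np.round(e,1),"collar px",b.sum(),ub.mean(),vb.mean())
    for q in e+[(ub.mean(),vb.mean())]: print("  z.092:",ray(n,*q,.092).round(4))
    P=W[t&(W[...,2]>.07)&(W[...,2]<.11)]; print("  depthpts",len(P),P.mean(0).round(4),np.percentile(P[:,2],[10,50,90]).round(4))
    if len(P)>10:
        g=cv2.fitLine(P.astype('float32'),cv2.DIST_HUBER,0,.01,.01).ravel();print("  line",g.round(4),"az",np.degrees(np.arctan2(g[1],g[0])));ss=(P-g[3:])@g[:3];print("  ends",(g[3:]+g[:3]*ss.min()).round(4),(g[3:]+g[:3]*ss.max()).round(4))
    PB=W[b&(W[...,2]>.07)&(W[...,2]<.115)];print("  collar",len(PB),PB.mean(0).round(4))
# blade line in top: long bright run
s=env.state();M=Ro.from_rotvec(s["orientation"]).as_matrix();print(M.round(3))
```

```text
top 91 ends px [[414.7 225.6]
 [430.9 239.9]] collar px 12 432.3333333333333 241.25
  z.092: [ 0.5139 -0.3095  0.092 ]
  z.092: [ 0.4793 -0.3483  0.092 ]
  z.092: [ 0.4761 -0.3519  0.092 ]
  depthpts 78 [ 0.496  -0.329   0.0946] [0.0912 0.0946 0.0977]
  line [ 0.664   0.746  -0.0513  0.496  -0.329   0.0946] az 48.327656
  ends [ 0.4805 -0.3465  0.0958] [ 0.5129 -0.3101  0.0933]
  collar 12 [ 0.4756 -0.35    0.1001]
scene 75 ends px [[400.7 258.3]
 [412.9 268. ]] collar px 27 400.48148148148147 256.18518518518516
  z.092: [ 0.4753 -0.3504  0.092 ]
  z.092: [ 0.4651 -0.3808  0.092 ]
  z.092: [ 0.4805 -0.3472  0.092 ]
  depthpts 70 [ 0.464  -0.3674  0.0975] [0.0943 0.0972 0.1039]
  line [ 0.6118  0.7723 -0.1708  0.4677 -0.3649  0.0961] az 51.615482
  ends [ 0.4542 -0.3819  0.0998] [ 0.4742 -0.3567  0.0943]
  collar 26 [ 0.4731 -0.35    0.0986]
[[ 0.965  0.263 -0.   ]
 [ 0.263 -0.965  0.002]
 [ 0.    -0.002 -1.   ]]
```

Call:
servo_tool --rows '[{"x": 0.68, "y": -0.72, "grip": 0.65}, {"x": 0.68, "y": -0.72}, {"x": 0.68, "y": -0.72}, {"x": 0.68, "y": -0.72}, {"x": 0.68, "y": -0.72}, {"x": 0.68, "y": -0.72}, {"x": 0.68, "y": -0.72}, {"x": 0.68, "y": -0.72}]' --newtons 30

```text
schema error: expected keys wx, wy, wz, x, y, z, grip
```

```bash
cat >> h.py <<'E'
def goal(gp,az,tilt=0):
    """units to bring grasp point to gp, tool down with x at azimuth az deg, then tilted by tilt deg about tool y"""
    s=env.state();M=Ro.from_rotvec(s["orientation"]);a=np.radians(az)
    T=Ro.from_matrix(np.array([[np.cos(a),np.sin(a),0],[np.sin(a),-np.cos(a),0],[0,0,-1]]).T.reshape(3,3).T)*Ro.from_euler('y',tilt,degrees=True)
    g=s["eef_pos"]+M.apply([0,0,.159]);x=M.as_matrix()[:,0]
    print("t",round(s["t"],2),"grasp",g.round(4),"az",np.degrees(np.arctan2(x[1],x[0])).round(1),"F",s["ft_force"].round(1),"M",s["moment"].round(2),"gap",round(s["finger_gap"],4),"gf",round(s["grip_force"],1))
    print("q",s["joints"].round(2))
    print("xyz units",(M.inv().apply(np.array(gp)-g)/.06).round(2),"w units",(np.degrees((M.inv()*T).as_rotvec())/6).round(2))
E
python3 -c "
from h import *
goal([.493,-.022,.1],37)"
```

```text
t 0.1 grasp [ 0.1705 -0.6266  0.2448] az 15.2 F [ 0.9  0.1 -0.5] M [-0.01 -0.02 -0.07] gap 0.092 gf 0.0
q [ 1.57  0.5  -0.43  1.55  0.22  1.14 -0.21]
xyz units [ 7.83 -8.31  2.43] w units [-0.02 -0.   -3.63]
```

Call:
servo_tool --rows '[{"wx": 0, "wy": 0, "wz": 0, "x": 0.68, "y": -0.72, "z": 0, "grip": 0.65}, {"wx": 0, "wy": 0, "wz": 0, "x": 0.68, "y": -0.72, "z": 0, "grip": 0.65}, {"wx": 0, "wy": 0, "wz": 0, "x": 0.68, "y": -0.72, "z": 0, "grip": 0.65}, {"wx": 0, "wy": 0, "wz": 0, "x": 0.68, "y": -0.72, "z": 0, "grip": 0.65}, {"wx": 0, "wy": 0, "wz": 0, "x": 0.68, "y": -0.72, "z": 0, "grip": 0.65}, {"wx": 0, "wy": 0, "wz": 0, "x": 0.68, "y": -0.72, "z": 0, "grip": 0.65}, {"wx": 0, "wy": 0, "wz": 0, "x": 0.68, "y": -0.72, "z": 0, "grip": 0.65}, {"wx": 0, "wy": 0, "wz": 0, "x": 0.68, "y": -0.72, "z": 0, "grip": 0.65}]' --newtons 30

```text
t: 1.1
eef_pos: [0.3953, -0.2062, 0.4047]
orientation: [3.113, 0.416, -0.0]
ft_force: [1.4, 0.0, 0.2]
finger_gap: 0.0594
grip_force: 0.0
```

```bash
python3 -c "
from h import *
goal([.493,-.022,.1],37)"
```

```text
t 1.1 grasp [ 0.3953 -0.2062  0.2457] az 15.2 F [1.4 0.  0.2] M [-0.03 -0.02  0.01] gap 0.0594 gf 0.0
q [ 1.09  0.15 -0.72  2.03  0.12  1.   -1.  ]
xyz units [ 2.38 -2.54  2.43] w units [ 0.    0.   -3.63]
```

Call:
servo_tool --rows '[{"wx": 0, "wy": 0, "wz": 0, "x": 0.6, "y": -0.64, "z": 0.2, "grip": 0.65}, {"wx": 0, "wy": 0, "wz": 0, "x": 0.6, "y": -0.64, "z": 0.2, "grip": 0.65}, {"wx": 0, "wy": 0, "wz": 0, "x": 0.6, "y": -0.64, "z": 0.2, "grip": 0.65}, {"wx": 0, "wy": 0, "wz": 0, "x": 0.58, "y": -0.62, "z": 0.2, "grip": 0.65}, {"wx": 0, "wy": 0, "wz": -0.9, "x": 0, "y": 0, "z": 0.4, "grip": 0.65}, {"wx": 0, "wy": 0, "wz": -0.9, "x": 0, "y": 0, "z": 0.4, "grip": 0.65}, {"wx": 0, "wy": 0, "wz": -0.9, "x": 0, "y": 0, "z": 0.4, "grip": 0.65}, {"wx": 0, "wy": 0, "wz": -0.9, "x": 0, "y": 0, "z": 0.4, "grip": 0.65}]' --newtons 30

```text
t: 2.1
eef_pos: [0.4925, -0.0234, 0.2597]
orientation: [-2.979, -0.997, 0.001]
ft_force: [0.6, -0.7, -0.5]
finger_gap: 0.0595
grip_force: 0.0
```

```bash
python3 -c "
from h import *
goal([.493,-.022,.0235],37)"
```

```text
t 2.1 grasp [ 0.4924 -0.0234  0.1007] az 37.0 F [ 0.6 -0.7 -0.5] M [-0.07 -0.02  0.01] gap 0.0595 gf 0.0
q [ 0.63  0.52 -0.77  2.04  0.52  0.78 -1.39]
xyz units [ 0.02 -0.01  1.29] w units [-0.  0.  0.]
```

Call:
servo_tool --rows '[{"wx": 0, "wy": 0, "wz": 0, "x": 0.02, "y": -0.01, "z": 0.6, "grip": 0.65}, {"wx": 0, "wy": 0, "wz": 0, "x": 0, "y": 0, "z": 0.4, "grip": 0.65}, {"wx": 0, "wy": 0, "wz": 0, "x": 0, "y": 0, "z": 0.28, "grip": 0.65}, {"wx": 0, "wy": 0, "wz": 0, "x": 0, "y": 0, "z": 0, "grip": 0.2}, {"wx": 0, "wy": 0, "wz": 0, "x": 0, "y": 0, "z": 0, "grip": 0.2}, {"wx": 0, "wy": 0, "wz": 0, "x": 0, "y": 0, "z": 0, "grip": 0.2}, {"wx": 0, "wy": 0, "wz": 0, "x": 0, "y": 0, "z": 0, "grip": 0.2}]' --newtons 30

```text
t: 2.98
eef_pos: [0.4937, -0.0223, 0.1848]
orientation: [2.98, 0.992, 0.002]
ft_force: [-1.9, -0.1, 3.8]
finger_gap: 0.0299
grip_force: 30.0
```

```bash
python3 -c "
from h import *
goal([.493,-.022,.0235],37)"
```

```text
t 2.98 grasp [ 0.494  -0.0223  0.0258] az 36.8 F [-1.9 -0.1  3.8] M [-0.03  0.04 -0.01] gap 0.0299 gf 30.0
q [ 0.53  0.64 -0.66  2.07  0.66  0.64 -1.51]
xyz units [-0.01 -0.01  0.04] w units [ 0.01 -0.01 -0.03]
```

Call:
servo_tool --rows '[{"wx": 0, "wy": 0, "wz": 0, "x": 0, "y": 0, "z": 0, "grip": 0.2}, {"wx": 0, "wy": 0, "wz": 0, "x": 0, "y": 0, "z": -0.4, "grip": 0.2}, {"wx": 0, "wy": 0, "wz": 0, "x": 0, "y": 0, "z": -0.5, "grip": 0.2}, {"wx": 0, "wy": 0, "wz": 0, "x": 0, "y": 0, "z": -0.4, "grip": 0.2}, {"wx": 0, "wy": 0, "wz": -0.95, "x": 0, "y": 0, "z": 0, "grip": 0.2}, {"wx": 0, "wy": 0, "wz": -0.95, "x": 0, "y": 0, "z": 0, "grip": 0.2}]' --newtons 40

```text
t: 3.72
eef_pos: [0.4933, -0.0224, 0.2625]
orientation: [2.864, 1.287, 0.001]
ft_force: [-0.8, -0.3, -1.0]
finger_gap: 0.0295
grip_force: 40.0
```

```bash
python3 -c "
from h import *
u=np.array([.664,.748,0]);r=np.array([.4795,-.348,.103])
goal(r+u*.122,48.4)"
```

```text
t 3.73 grasp [ 0.4934 -0.0225  0.1035] az 48.4 F [-0.8 -0.3 -1. ] M [-0.   -0.04 -0.02] gap 0.0295 gf 40.0
q [ 0.66  0.54 -0.83  2.04  0.55  0.8  -1.22]
xyz units [-2.18  3.43  0.01] w units [ 0.01 -0.    0.  ]
```

Call:
servo_tool --rows '[{"wx": 0, "wy": 0, "wz": 0, "x": -0.36, "y": 0.57, "z": 0, "grip": 0.2}, {"wx": 0, "wy": 0, "wz": 0, "x": -0.36, "y": 0.57, "z": 0, "grip": 0.2}, {"wx": 0, "wy": 0, "wz": 0, "x": -0.36, "y": 0.57, "z": 0, "grip": 0.2}, {"wx": 0, "wy": 0, "wz": 0, "x": -0.36, "y": 0.57, "z": 0, "grip": 0.2}, {"wx": 0, "wy": 0, "wz": 0, "x": -0.36, "y": 0.57, "z": 0, "grip": 0.2}, {"wx": 0, "wy": 0, "wz": 0, "x": -0.36, "y": 0.57, "z": 0, "grip": 0.2}, {"wx": 0, "wy": 0, "wz": 0, "x": 0, "y": 0, "z": 0, "grip": 0.2}]' --newtons 40

```text
t: 4.6
eef_pos: [0.5596, -0.2603, 0.2615]
orientation: [2.87, 1.273, -0.001]
ft_force: [-0.5, -0.6, -0.3]
finger_gap: 0.0298
grip_force: 40.0
```

Run:
```python
from h import *
u=np.array([.664,.748,0]);r=np.array([.4795,-.348,.103])
goal(r+u*.122,48.4)
cr=[]
for n in("scene","top"):
    p,d=env.snapshot(n);np.savez(f"pics/{n}1.npz",p=p,d=d)
    q=np.array([r+u*s-[0,0,.011] for s in(0,.05,.08,.164)]); px=[proj(n,X) for X in q];print(n,np.round(px,1).tolist())
    x,y=np.array(px).mean(0).astype(int);h=36
    c=cv2.resize(p[y-h:y+h,x-h:x+h],(400,400),interpolation=2)
    for a,b in px: cv2.circle(c,(int((a-x+h)*400/72),int((b-y+h)*400/72)),3,(255,0,0),-1)
    cr.append(c)
cv2.imwrite("pics/crop2.png",np.hstack(cr)[...,::-1])
```

```text
t 4.6 grasp [ 0.5597 -0.2606  0.1025] az 47.8 F [-0.5 -0.6 -0.3] M [ 0.03 -0.02  0.01] gap 0.0298 gf 40.0
q [ 0.93  0.71 -0.76  1.74  0.59  0.94 -0.8 ]
xyz units [ 0.06 -0.03 -0.01] w units [ 0.01  0.01 -0.09]
scene [[400.6, 256.6], [391.8, 240.5], [386.9, 231.5], [374.6, 209.1]]
top [[430.7, 239.8], [415.1, 226.1], [405.9, 217.9], [380.1, 195.1]]
```

View pics/crop2.png

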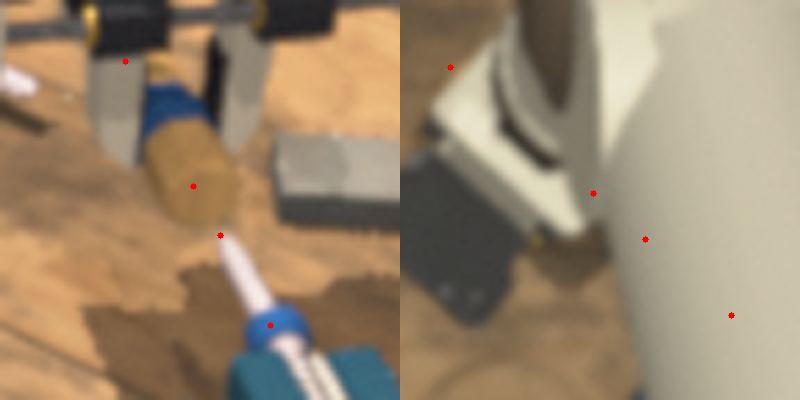

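Scene crop: the handle's near end (about 205,200 in the crop) is in line with the tang tip (222,232) and the collar (275,325). The top view is hidden by the arm. I advance gently.

Call:
servo_tool --rows '[{"wx": 0, "wy": 0, "wz": -0.09, "x": -0.1, "y": -0.03, "z": 0, "grip": 0.2}, {"wx": 0, "wy": 0, "wz": 0, "x": -0.1, "y": 0, "z": 0, "grip": 0.2}, {"wx": 0, "wy": 0, "wz": 0, "x": -0.1, "y": 0, "z": 0, "grip": 0.2}, {"wx": 0, "wy": 0, "wz": 0, "x": -0.05, "y": 0, "z": 0, "grip": 0.2}, {"wx": 0, "wy": 0, "wz": 0, "x": -0.04, "y": 0, "z": 0, "grip": 0.2}, {"wx": 0, "wy": 0, "wz": 0, "x": -0.04, "y": 0, "z": 0, "grip": 0.2}, {"wx": 0, "wy": 0, "wz": 0, "x": -0.04, "y": 0, "z": 0, "grip": 0.2}, {"wx": 0, "wy": 0, "wz": 0, "x": -0.04, "y": 0, "z": 0, "grip": 0.2}]' --newtons 40

```text
t: 5.7
eef_pos: [0.539, -0.2766, 0.2621]
orientation: [-2.86, -1.298, -0.003]
ft_force: [3.1, 3.7, -1.2]
finger_gap: 0.0296
grip_force: 40.0
```

```bash
cat >> h.py <<'E'
u=np.array([.664,.748,0]);r=np.array([.4795,-.348,.103])
def along(az=48.4):
    goal(r+u*.042,az); s=env.state(); g=s["eef_pos"]+Ro.from_rotvec(s["orientation"]).apply([0,0,.159])-r
    F=s["ft_force"];print("s mm",(g@u*1000).round(1),"left mm",((u[0]*g[1]-u[1]*g[0])*1000).round(1),"z",(g[2]*1000).round(1),"F axial",(F@u).round(1),"left",(u[0]*F[1]-u[1]*F[0]).round(1))
E
python3 -c "
from h import *
along()"
```

```text
t 5.7 grasp [ 0.5393 -0.2764  0.1031] az 48.8 F [ 3.1  3.7 -1.2] M [ 0.84 -0.7   0.02] gap 0.0296 gf 40.0
q [ 0.99  0.69 -0.77  1.76  0.58  0.93 -0.75]
xyz units [-0.85  0.04 -0.  ] w units [ 0.   -0.02  0.07]
s mm 93.3 left mm 2.9 z 0.1 F axial 4.8 left 0.1
```

Call:
servo_tool --rows '[{"wx": 0, "wy": 0, "wz": 0, "x": 0.15, "y": 0, "z": 0, "grip": 0.2}, {"wx": 0, "wy": 0, "wz": 0.07, "x": 0, "y": 0.04, "z": 0, "grip": 0.2}, {"wx": 0, "wy": 0, "wz": 0, "x": -0.05, "y": 0, "z": 0, "grip": 0.2}, {"wx": 0, "wy": 0, "wz": 0, "x": -0.04, "y": 0, "z": 0, "grip": 0.2}, {"wx": 0, "wy": 0, "wz": 0, "x": -0.04, "y": 0, "z": 0, "grip": 0.2}, {"wx": 0, "wy": 0, "wz": 0, "x": -0.04, "y": 0, "z": 0, "grip": 0.2}, {"wx": 0, "wy": 0, "wz": 0, "x": -0.04, "y": 0, "z": 0, "grip": 0.2}]' --newtons 40

```text
t: 6.58
eef_pos: [0.5398, -0.2787, 0.2625]
orientation: [-2.863, -1.29, -0.011]
ft_force: [8.0, 8.2, -3.4]
finger_gap: 0.0297
grip_force: 40.0
```

```bash
python3 -c "
from h import *
along()"
```

```text
t 6.58 grasp [ 0.5406 -0.2781  0.1035] az 48.5 F [ 8.   8.2 -3.4] M [ 1.84 -1.78  0.07] gap 0.0297 gf 40.0
q [ 0.99  0.69 -0.77  1.76  0.58  0.92 -0.75]
xyz units [-0.85  0.01  0.  ] w units [ 0.01 -0.06  0.02]
s mm 92.9 left mm 0.7 z 0.5 F axial 11.4 left -0.5
```

The tang stops it at s≈93 mm in both tries, so this end is solid. I back off and turn the handle end for end.

Call:
servo_tool --rows '[{"wx": 0, "wy": 0, "wz": 0, "x": 0.4, "y": 0, "z": 0, "grip": 0.2}, {"wx": 0, "wy": 0, "wz": 0, "x": 0.4, "y": 0, "z": 0, "grip": 0.2}, {"wx": 0, "wy": 0, "wz": 1, "x": 0, "y": 0, "z": 0, "grip": 0.2}, {"wx": 0, "wy": 0, "wz": 1, "x": 0, "y": 0, "z": 0, "grip": 0.2}, {"wx": 0, "wy": 0, "wz": 1, "x": 0, "y": 0, "z": 0, "grip": 0.2}, {"wx": 0, "wy": 0, "wz": 1, "x": 0, "y": 0, "z": 0, "grip": 0.2}, {"wx": 0, "wy": 0, "wz": 1, "x": 0, "y": 0, "z": 0, "grip": 0.2}, {"wx": 0, "wy": 0, "wz": 1, "x": 0, "y": 0, "z": 0, "grip": 0.2}]' --newtons 40

```text
t: 7.58
eef_pos: [0.5693, -0.2461, 0.2619]
orientation: [3.124, 0.332, -0.001]
ft_force: [0.3, -0.9, -1.2]
finger_gap: 0.0294
grip_force: 40.0
```

```bash
python3 -c "
from h import *
along(-131.6)"
```

```text
t 7.58 grasp [ 0.5692 -0.2462  0.1029] az 12.1 F [ 0.3 -0.9 -1.2] M [ 0.03 -0.03 -0.04] gap 0.0294 gf 40.0
q [ 0.81  0.67 -0.62  1.73  0.47  0.9  -1.36]
xyz units [-1.25  0.93 -0.  ] w units [ 1.000e-02 -0.000e+00  2.396e+01]
s mm 135.7 left mm 0.5 z -0.1 F axial -0.5 left -0.8
```

Call:
servo_tool --rows '[{"wx": 0, "wy": 0, "wz": -1, "x": 0, "y": 0, "z": 0, "grip": 0.2}, {"wx": 0, "wy": 0, "wz": -1, "x": 0, "y": 0, "z": 0, "grip": 0.2}, {"wx": 0, "wy": 0, "wz": -1, "x": 0, "y": 0, "z": 0, "grip": 0.2}, {"wx": 0, "wy": 0, "wz": -1, "x": 0, "y": 0, "z": 0, "grip": 0.2}, {"wx": 0, "wy": 0, "wz": -1, "x": 0, "y": 0, "z": 0, "grip": 0.2}, {"wx": 0, "wy": 0, "wz": -1, "x": 0, "y": 0, "z": 0, "grip": 0.2}, {"wx": 0, "wy": 0, "wz": -1, "x": 0, "y": 0, "z": 0, "grip": 0.2}, {"wx": 0, "wy": 0, "wz": -1, "x": 0, "y": 0, "z": 0, "grip": 0.2}]'

```text
t: 8.57
eef_pos: [0.5693, -0.2462, 0.2619]
orientation: [2.713, 1.583, -0.001]
ft_force: [-0.5, 0.3, -0.3]
finger_gap: 0.0299
grip_force: 40.0
```

Call:
servo_tool --rows '[{"wx": 0, "wy": 0, "wz": -1, "x": 0, "y": 0, "z": 0, "grip": 0.2}, {"wx": 0, "wy": 0, "wz": -1, "x": 0, "y": 0, "z": 0, "grip": 0.2}, {"wx": 0, "wy": 0, "wz": -1, "x": 0, "y": 0, "z": 0, "grip": 0.2}, {"wx": 0, "wy": 0, "wz": -1, "x": 0, "y": 0, "z": 0, "grip": 0.2}, {"wx": 0, "wy": 0, "wz": -1, "x": 0, "y": 0, "z": 0, "grip": 0.2}, {"wx": 0, "wy": 0, "wz": -1, "x": 0, "y": 0, "z": 0, "grip": 0.2}, {"wx": 0, "wy": 0, "wz": -1, "x": 0, "y": 0, "z": 0, "grip": 0.2}, {"wx": 0, "wy": 0, "wz": -1, "x": 0, "y": 0, "z": 0, "grip": 0.2}]'

```text
t: 9.57
eef_pos: [0.5693, -0.2463, 0.2618]
orientation: [-1.835, -2.55, 0.002]
ft_force: [0.1, -0.1, -0.7]
finger_gap: 0.0293
grip_force: 40.0
```

```bash
python3 -c "
from h import *
along(-131.6)"
```

```text
t 9.57 grasp [ 0.5692 -0.2464  0.1028] az 108.5 F [ 0.1 -0.1 -0.7] M [ 0.01 -0.22  0.12] gap 0.0293 gf 40.0
q [ 1.04  0.82 -0.98  1.72  0.78  1.04  0.11]
xyz units [-0.78 -1.35 -0.  ] w units [-1.000e-02 -1.000e-02 -1.998e+01]
s mm 135.6 left mm 0.3 z -0.2 F axial -0.0 left -0.2
```

Going well; 20 more units.

Call:
servo_tool --rows '[{"wx": 0, "wy": 0, "wz": -1, "x": 0, "y": 0, "z": 0, "grip": 0.2}, {"wx": 0, "wy": 0, "wz": -1, "x": 0, "y": 0, "z": 0, "grip": 0.2}, {"wx": 0, "wy": 0, "wz": -1, "x": 0, "y": 0, "z": 0, "grip": 0.2}, {"wx": 0, "wy": 0, "wz": -1, "x": 0, "y": 0, "z": 0, "grip": 0.2}, {"wx": 0, "wy": 0, "wz": -1, "x": 0, "y": 0, "z": 0, "grip": 0.2}, {"wx": 0, "wy": 0, "wz": -1, "x": 0, "y": 0, "z": 0, "grip": 0.2}, {"wx": 0, "wy": 0, "wz": -1, "x": 0, "y": 0, "z": 0, "grip": 0.2}, {"wx": 0, "wy": 0, "wz": -1, "x": 0, "y": 0, "z": 0, "grip": 0.2}]'

```text
t: 10.58
eef_pos: [0.5694, -0.2463, 0.2618]
orientation: [-0.639, -3.075, 0.001]
ft_force: [0.4, 0.2, 0.6]
finger_gap: 0.0295
grip_force: 40.0
```

Call:
servo_tool --rows '[{"wx": 0, "wy": 0, "wz": -1, "x": 0, "y": 0, "z": 0, "grip": 0.2}, {"wx": 0, "wy": 0, "wz": -1, "x": 0, "y": 0, "z": 0, "grip": 0.2}, {"wx": 0, "wy": 0, "wz": -1, "x": 0, "y": 0, "z": 0, "grip": 0.2}, {"wx": 0, "wy": 0, "wz": -1, "x": 0, "y": 0, "z": 0, "grip": 0.2}, {"wx": 0, "wy": 0, "wz": -1, "x": 0, "y": 0, "z": 0, "grip": 0.2}, {"wx": 0, "wy": 0, "wz": -1, "x": 0, "y": 0, "z": 0, "grip": 0.2}]'

```text
t: 11.32
eef_pos: [0.5694, -0.2464, 0.2617]
orientation: [0.342, -3.122, 0.001]
ft_force: [-0.3, -0.4, -0.6]
finger_gap: 0.0292
grip_force: 40.0
```

```bash
python3 -c "
from h import *
along(-131.6)"
```

```text
t 11.32 grasp [ 0.5692 -0.2465  0.1027] az -167.5 F [-0.3 -0.4 -0.6] M [ 0.09 -0.09  0.07] gap 0.0292 gf 40.0
q [ 1.15  0.99 -1.23  1.72  1.    1.2   1.44]
xyz units [ 1.26 -0.92 -0.  ] w units [-0.   -0.01 -5.98]
s mm 135.5 left mm 0.2 z -0.3 F axial -0.5 left 0.0
```

Call:
servo_tool --rows '[{"wx": 0, "wy": 0, "wz": -1, "x": 0, "y": 0, "z": 0, "grip": 0.2}, {"wx": 0, "wy": 0, "wz": -1, "x": 0, "y": 0, "z": 0, "grip": 0.2}, {"wx": 0, "wy": 0, "wz": -1, "x": 0, "y": 0, "z": 0, "grip": 0.2}, {"wx": 0, "wy": 0, "wz": -1, "x": 0, "y": 0, "z": 0, "grip": 0.2}, {"wx": 0, "wy": 0, "wz": -1, "x": 0, "y": 0, "z": 0, "grip": 0.2}, {"wx": 0, "wy": 0, "wz": -0.98, "x": 0, "y": 0, "z": 0, "grip": 0.2}]'

```text
t: 12.08
eef_pos: [0.5694, -0.2464, 0.2617]
orientation: [1.287, -2.865, 0.001]
ft_force: [0.2, -0.1, -0.1]
finger_gap: 0.0296
grip_force: 40.0
```

Run:
```python
from h import *
along(-131.6)
cr=[]
for n in("scene",):
    p,d=env.snapshot(n);np.savez(f"pics/{n}2.npz",p=p,d=d)
    q=np.array([r+u*s-[0,0,.011] for s in(0,.05,.0935,.1355,.1775)]); px=[proj(n,X) for X in q];print(n,np.round(px,1).tolist())
    x,y=np.array(px).mean(0).astype(int);h=40
    c=cv2.resize(p[y-h:y+h,x-h:x+h],(600,600),interpolation=2)
    for a,b in px: cv2.circle(c,(int((a-x+h)*7.5),int((b-y+h)*7.5)),3,(255,0,0),-1)
    cr.append(c)
cv2.imwrite("pics/crop3.png",np.hstack(cr)[...,::-1])
```

```text
t 12.07 grasp [ 0.5692 -0.2465  0.1027] az -131.6 F [ 0.2 -0.1 -0.1] M [ 0.17 -0.13  0.03] gap 0.0296 gf 40.0
q [ 1.18  1.06 -1.31  1.72  1.08  1.27  2.02]
xyz units [ 1.56 -0.   -0.  ] w units [ 0.   -0.01 -0.  ]
s mm 135.5 left mm 0.2 z -0.3 F axial 0.1 left -0.2
scene [[400.6, 256.6], [391.8, 240.5], [384.8, 227.7], [378.5, 216.3], [372.8, 205.8]]
```

View pics/crop3.png

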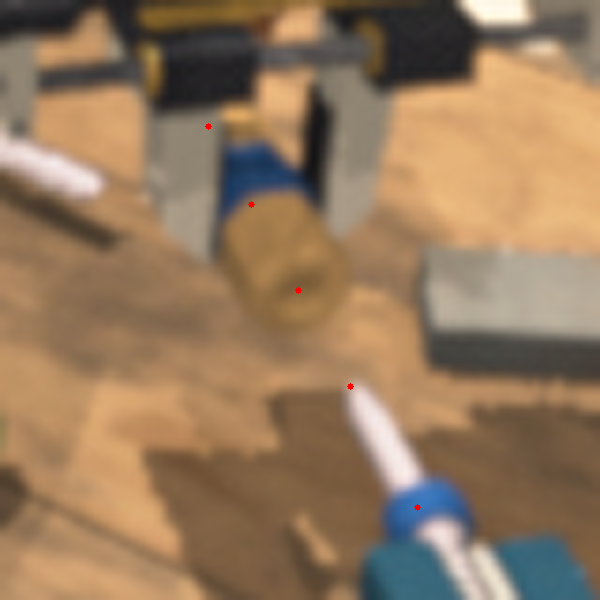

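Scene crop: the handle's new near end is centred at about (290,283), in line with the tang tip (350,390) and collar (425,510). I advance.

Call:
servo_tool --rows '[{"wx": 0, "wy": 0, "wz": 0, "x": 0.3, "y": 0, "z": 0.02, "grip": 0.2}, {"wx": 0, "wy": 0, "wz": 0, "x": 0.3, "y": 0, "z": 0, "grip": 0.2}, {"wx": 0, "wy": 0, "wz": 0, "x": 0.08, "y": 0, "z": 0, "grip": 0.2}, {"wx": 0, "wy": 0, "wz": 0, "x": 0.05, "y": 0, "z": 0, "grip": 0.2}, {"wx": 0, "wy": 0, "wz": 0, "x": 0.05, "y": 0, "z": 0, "grip": 0.2}, {"wx": 0, "wy": 0, "wz": 0, "x": 0.05, "y": 0, "z": 0, "grip": 0.2}, {"wx": 0, "wy": 0, "wz": 0, "x": 0.05, "y": 0, "z": 0, "grip": 0.2}]'

```text
t: 13.0
eef_pos: [0.5346, -0.2848, 0.2608]
orientation: [-1.284, 2.867, -0.0]
ft_force: [-0.0, 0.2, -1.0]
finger_gap: 0.0296
grip_force: 40.0
```

```bash
python3 -c "
from h import *
along(-131.6)"
```

```text
t 13.0 grasp [ 0.5346 -0.2848  0.1018] az -131.7 F [-0.   0.2 -1. ] M [ 0.17 -0.05 -0.01] gap 0.0296 gf 40.0
q [ 1.28  1.05 -1.32  1.76  1.08  1.26  2.08]
xyz units [ 0.7  -0.01 -0.02] w units [-0.    0.   -0.02]
s mm 83.8 left mm 0.7 z -1.2 F axial 0.2 left 0.2
```

It is inside the bore with no force. I continue in small steps.

Call:
servo_tool --rows '[{"wx": 0, "wy": 0, "wz": 0, "x": 0.06, "y": 0, "z": 0, "grip": 0.2}, {"wx": 0, "wy": 0, "wz": 0, "x": 0.06, "y": 0, "z": 0, "grip": 0.2}, {"wx": 0, "wy": 0, "wz": 0, "x": 0.06, "y": 0, "z": 0, "grip": 0.2}, {"wx": 0, "wy": 0, "wz": 0, "x": 0.06, "y": 0, "z": 0, "grip": 0.2}]'

```text
t: 13.5
eef_pos: [0.5247, -0.296, 0.2607]
orientation: [1.283, -2.867, 0.0]
ft_force: [-1.1, 0.6, -0.2]
finger_gap: 0.0296
grip_force: 40.0
```

```bash
python3 -c "
from h import *
along(-131.6)"
```

```text
t 13.5 grasp [ 0.5247 -0.2961  0.1017] az -131.8 F [-1.1  0.6 -0.2] M [ 0.1  -0.08  0.02] gap 0.0296 gf 40.0
q [ 1.31  1.05 -1.33  1.76  1.08  1.26  2.1 ]
xyz units [ 0.45 -0.01 -0.02] w units [ 0.   -0.   -0.03]
s mm 68.9 left mm 0.7 z -1.3 F axial -0.3 left 1.2
```

Call:
servo_tool --rows '[{"wx": 0, "wy": 0, "wz": 0, "x": 0.06, "y": 0, "z": 0, "grip": 0.2}, {"wx": 0, "wy": 0, "wz": 0, "x": 0.06, "y": 0, "z": 0, "grip": 0.2}, {"wx": 0, "wy": 0, "wz": 0, "x": 0.06, "y": 0, "z": 0, "grip": 0.2}, {"wx": 0, "wy": 0, "wz": 0, "x": 0.06, "y": 0, "z": 0, "grip": 0.2}]'

```text
t: 14.0
eef_pos: [0.5152, -0.3067, 0.2607]
orientation: [1.284, -2.867, 0.0]
ft_force: [0.2, 0.1, 0.4]
finger_gap: 0.0295
grip_force: 40.0
```

```bash
python3 -c "
from h import *
along(-131.6)"
```

```text
t 14.0 grasp [ 0.5152 -0.3067  0.1017] az -131.8 F [0.2 0.1 0.4] M [ 0.12 -0.08 -0.06] gap 0.0295 gf 40.0
q [ 1.34  1.05 -1.33  1.77  1.08  1.26  2.12]
xyz units [ 0.21 -0.01 -0.02] w units [-0.   -0.   -0.03]
s mm 54.5 left mm 0.7 z -1.3 F axial 0.2 left -0.1
```

Call:
servo_tool --rows '[{"wx": 0, "wy": 0, "wz": 0, "x": 0.05, "y": 0, "z": 0, "grip": 0.2}, {"wx": 0, "wy": 0, "wz": 0, "x": 0.05, "y": 0, "z": 0, "grip": 0.2}, {"wx": 0, "wy": 0, "wz": 0, "x": 0.04, "y": 0, "z": 0, "grip": 0.2}, {"wx": 0, "wy": 0, "wz": 0, "x": 0.03, "y": 0, "z": 0, "grip": 0.2}, {"wx": 0, "wy": 0, "wz": 0, "x": 0.03, "y": 0, "z": 0, "grip": 0.2}, {"wx": 0, "wy": 0, "wz": 0, "x": 0.03, "y": 0, "z": 0, "grip": 0.2}]'

```text
t: 14.75
eef_pos: [0.5066, -0.3161, 0.2609]
orientation: [-1.284, 2.865, 0.001]
ft_force: [4.2, 4.5, -1.9]
finger_gap: 0.0296
grip_force: 40.0
```

```bash
python3 -c "
from h import *
along(-131.6)"
```

```text
t 14.75 grasp [ 0.507  -0.3158  0.1019] az -131.7 F [ 4.2  4.5 -1.9] M [ 1.02 -0.91  0.06] gap 0.0296 gf 40.0
q [ 1.36  1.05 -1.33  1.78  1.08  1.26  2.14]
xyz units [ 0.01 -0.01 -0.02] w units [-0.    0.03 -0.02]
s mm 42.3 left mm 0.8 z -1.1 F axial 6.1 left -0.1
```

Home: axial stop at s=42.3 mm. I press slightly more, hold, then draw off.

Call:
servo_tool --rows '[{"wx": 0, "wy": 0, "wz": 0, "x": 0.04, "y": 0, "z": 0, "grip": 0.2}, {"wx": 0, "wy": 0, "wz": 0, "x": 0.03, "y": 0, "z": 0, "grip": 0.2}, {"wx": 0, "wy": 0, "wz": 0, "x": 0, "y": 0, "z": 0, "grip": 0.2}, {"wx": 0, "wy": 0, "wz": 0, "x": 0, "y": 0, "z": 0, "grip": 0.2}, {"wx": 0, "wy": 0, "wz": 0, "x": 0, "y": 0, "z": 0, "grip": 0.2}, {"wx": 0, "wy": 0, "wz": 0, "x": 0, "y": 0, "z": 0, "grip": 0.2}]'

```text
t: 15.5
eef_pos: [0.5056, -0.3167, 0.2614]
orientation: [-1.286, 2.857, 0.003]
ft_force: [8.2, 8.3, -4.6]
finger_gap: 0.0297
grip_force: 40.0
```

Run:
```python
from h import *
along(-131.6)
p,d=env.snapshot("scene");x,y=392,240;h=30
cv2.imwrite("pics/crop4.png",cv2.resize(p[y-h:y+h,x-h:x+h],(480,480),interpolation=2)[...,::-1])
```

```text
t 15.5 grasp [ 0.5067 -0.3158  0.1024] az -131.5 F [ 8.2  8.3 -4.6] M [ 1.84 -2.05  0.11] gap 0.0297 gf 40.0
q [ 1.37  1.05 -1.33  1.78  1.08  1.26  2.15]
xyz units [ 0.   -0.02 -0.01] w units [-0.01  0.09  0.01]
s mm 42.2 left mm 1.0 z -0.6 F axial 11.6 left -0.6
```

View pics/crop4.png

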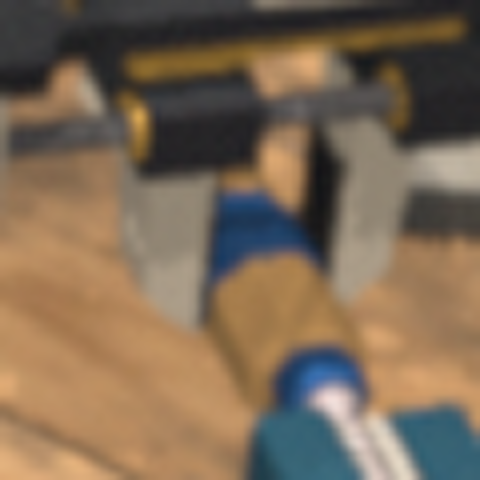

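Crop: the handle sits flush against the blue collar (about 320,375). I draw it off along the tang and lift.

Call:
servo_tool --rows '[{"wx": 0, "wy": 0, "wz": 0, "x": -0.2, "y": 0, "z": 0, "grip": 0.2}, {"wx": 0, "wy": 0, "wz": 0, "x": -0.2, "y": 0, "z": 0, "grip": 0.2}, {"wx": 0, "wy": 0, "wz": 0, "x": -0.3, "y": 0, "z": 0, "grip": 0.2}, {"wx": 0, "wy": 0, "wz": 0, "x": -0.4, "y": 0, "z": 0, "grip": 0.2}, {"wx": 0, "wy": 0, "wz": 0, "x": -0.5, "y": 0, "z": 0, "grip": 0.2}, {"wx": 0, "wy": 0, "wz": 0, "x": -0.5, "y": 0, "z": 0, "grip": 0.2}]'

```text
t: 16.3
eef_pos: [0.5883, -0.2247, 0.2608]
orientation: [1.284, -2.867, 0.0]
ft_force: [1.1, 0.0, -1.3]
finger_gap: 0.0294
grip_force: 40.0
```

Call:
servo_tool --rows '[{"wx": 0, "wy": 0, "wz": 0, "x": 0, "y": 0, "z": -0.5, "grip": 0.2}, {"wx": 0, "wy": 0, "wz": 0, "x": 0, "y": 0, "z": -0.7, "grip": 0.2}, {"wx": 0, "wy": 0, "wz": 0, "x": 0, "y": 0, "z": -0.7, "grip": 0.2}, {"wx": 0, "wy": 1, "wz": 0, "x": 0, "y": 0, "z": 0, "grip": 0.2}, {"wx": 0, "wy": 1, "wz": 0, "x": 0, "y": 0, "z": 0, "grip": 0.2}, {"wx": 0, "wy": 1, "wz": 0, "x": 0, "y": 0, "z": 0, "grip": 0.2}, {"wx": 0, "wy": 1, "wz": 0, "x": 0, "y": 0, "z": 0, "grip": 0.2}]'

```text
t: 17.18
eef_pos: [0.5872, -0.2261, 0.3765]
orientation: [1.121, -2.508, 0.242]
ft_force: [-0.6, -0.0, -1.1]
finger_gap: 0.0297
grip_force: 40.0
```

```bash
python3 -c "
from h import *
along(-131.6)"
```

```text
t 17.18 grasp [ 0.544  -0.2748  0.2314] az -131.9 F [-0.6 -0.  -1.1] M [ 0.51 -0.43  0.06] gap 0.0297 gf 40.0
q [ 0.96  0.88 -1.23  1.55  1.04  1.7   2.03]
xyz units [-0.03 -0.01  2.33] w units [-0.01 -4.03 -0.04]
s mm 97.6 left mm 0.4 z 128.4 F axial -0.4 left 0.4
```

Call:
servo_tool --rows '[{"wx": 0, "wy": 1, "wz": 0, "x": 0, "y": 0, "z": 0, "grip": 0.2}, {"wx": 0, "wy": 1, "wz": 0, "x": 0, "y": 0, "z": 0, "grip": 0.2}, {"wx": 0, "wy": 1, "wz": 0, "x": 0, "y": 0, "z": 0, "grip": 0.2}, {"wx": 0, "wy": 1, "wz": 0, "x": 0, "y": 0, "z": 0, "grip": 0.2}]'

```text
t: 17.68
eef_pos: [0.5873, -0.2259, 0.3762]
orientation: [0.955, -2.137, 0.428]
ft_force: [-0.1, 0.3, -0.6]
finger_gap: 0.0297
grip_force: 40.0
```

```bash
python3 -c "
from h import *
along(-131.6)"
```

```text
t 17.68 grasp [ 0.5085 -0.3142  0.27  ] az -131.9 F [-0.1  0.3 -0.6] M [ 0.82 -0.71  0.01] gap 0.0297 gf 40.0
q [ 0.76  0.87 -1.03  1.5   1.14  1.97  2.04]
xyz units [-2.04 -0.01  1.89] w units [ 0.01 -8.02 -0.04]
s mm 44.5 left mm 0.8 z 167.0 F axial 0.2 left 0.3
```

Call:
servo_tool --rows '[{"wx": 0, "wy": 0, "wz": 0, "x": 0.39, "y": -0.16, "z": 0.35, "grip": 0.2}, {"wx": 0, "wy": 0, "wz": 0, "x": 0.39, "y": -0.16, "z": 0.35, "grip": 0.2}, {"wx": 0, "wy": 0, "wz": 0, "x": 0.39, "y": -0.16, "z": 0.35, "grip": 0.2}, {"wx": 0, "wy": 0, "wz": 0, "x": 0.39, "y": -0.16, "z": 0.35, "grip": 0.2}, {"wx": 0, "wy": 0, "wz": 0, "x": 0.39, "y": -0.16, "z": 0.35, "grip": 0.2}, {"wx": 0, "wy": 0, "wz": 0, "x": 0.39, "y": -0.16, "z": 0.35, "grip": 0.2}]'

```text
t: 18.42
eef_pos: [0.5047, -0.4051, 0.3964]
orientation: [0.956, -2.139, 0.427]
ft_force: [0.2, 0.1, -0.9]
finger_gap: 0.0294
grip_force: 40.0
```

```bash
python3 -c "
from h import *
along(-131.6)"
```

```text
t 18.43 grasp [ 0.4261 -0.4932  0.2899] az -131.9 F [ 0.2  0.1 -0.9] M [ 0.81 -0.7   0.03] gap 0.0294 gf 40.0
q [ 1.07  0.8  -1.01  1.55  1.27  1.83  2.3 ]
xyz units [-4.39  0.96 -0.22] w units [ 0.   -7.99 -0.04]
s mm -144.1 left mm -56.4 z 186.9 F axial 0.2 left -0.1
```

Call:
servo_tool --rows '[{"wx": 0, "wy": 1, "wz": 0, "x": 0, "y": 0, "z": 0, "grip": 0.2}, {"wx": 0, "wy": 1, "wz": 0, "x": 0, "y": 0, "z": 0, "grip": 0.2}, {"wx": 0, "wy": 1, "wz": 0, "x": 0, "y": 0, "z": 0, "grip": 0.2}, {"wx": 0, "wy": 1, "wz": 0, "x": 0, "y": 0, "z": 0, "grip": 0.2}]'

```text
t: 18.92
eef_pos: [0.5052, -0.4041, 0.3958]
orientation: [0.785, -1.757, 0.572]
ft_force: [-0.6, 0.0, -0.7]
finger_gap: 0.0292
grip_force: 40.0
```

```bash
python3 -c "
from h import *
goal([.43,-.49,.3],-131.6,90)"
```

```text
t 18.93 grasp [ 0.4044 -0.5169  0.3469] az -132.0 F [-0.6  0.  -0.7] M [ 1.04 -0.83  0.03] gap 0.0292 gf 40.0
q [ 0.86  0.79 -0.73  1.56  1.43  1.99  2.3 ]
xyz units [-0.93 -0.02 -0.35] w units [ 0.04  2.99 -0.01]
```

Call:
servo_tool --rows '[{"wx": 0, "wy": 1, "wz": 0, "x": 0, "y": 0, "z": 0, "grip": 0.2}, {"wx": 0, "wy": 1, "wz": 0, "x": 0, "y": 0, "z": 0, "grip": 0.2}, {"wx": 0, "wy": 0.8, "wz": 0, "x": 0, "y": 0, "z": 0, "grip": 0.2}, {"wx": 0, "wy": 0, "wz": 0, "x": 0, "y": 0, "z": 0, "grip": 0.2}, {"wx": 0, "wy": 0, "wz": 0, "x": 0, "y": 0, "z": 0, "grip": 0.2}]'

```text
t: 19.55
eef_pos: [0.5056, -0.4039, 0.3954]
orientation: [0.667, -1.491, 0.653]
ft_force: [-0.1, -0.6, -0.5]
finger_gap: 0.0292
grip_force: 40.0
```

Run:
```python
from h import *
goal([.43,-.49,.3],-131.6,90)
s=env.state();print("vel",np.abs(s["joint_vel"]).max(),"toolx",Ro.from_rotvec(s["orientation"]).as_matrix()[:,0].round(3))
p,d=env.snapshot("scene");cv2.imwrite("pics/end.png",p[...,::-1])
```

```text
t 19.55 grasp [ 0.3997 -0.5225  0.3917] az -134.3 F [-0.1 -0.6 -0.5] M [ 1.05 -0.87 -0.  ] gap 0.0292 gf 40.0
q [ 0.61  0.77 -0.37  1.58  1.46  2.    2.32]
xyz units [-1.55 -0.01 -0.7 ] w units [ 0.03  0.22 -0.01]
vel 0.013829873913740775 toolx [-0.016 -0.017  1.   ]
```

View pics/end.png

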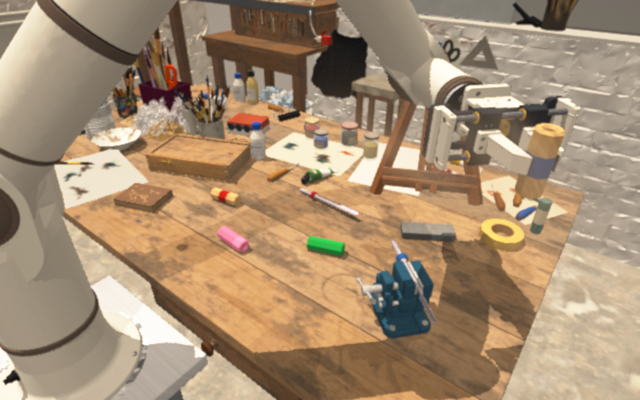

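The picture shows the handle upright at (543,165), bored end up, well above the vice. The red handle (225,196) and the other things are undisturbed.

```bash
python3 -c "
from bench import env
print(env.sign_off())"
```

```text
the job is handed in; nothing more can be done
None
```

I handed the job in: the first end was solid, so I turned the blue handle, pushed it home against the collar (middle 42 mm from the tang root, 12 N push) and drew it off. It finished held upright, hole up, about 0.39 m above the table; the red handle and the rest look undisturbed in the last picture, and the sign-off returned no verdict.

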